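# Pair the stray tin and roll with their twins

### The arm

A 6-joint arm with a two-finger parallel gripper is mounted at the origin on a cart in front of the work surface, level with it; the furniture and walls round the work are solid. World frame = base frame: x ahead of the robot, y to its left, z up, the work surface at z = 0. Lengths are in mm, angles in rad, forces in N, time in s.
With the tool pointing down it reaches from about 300 to 775 mm from the base axis. Payload 14.6 kg.
Tool frame: the origin (TCP) lies at the very end of the fingers, on their centre line; the grasp point (between the pads) lies 19 mm behind it (manip.grip_point_offset is the distance from the TCP to the grasp point, in mm); z points along the fingers, y is the line along which they close (so a half turn about z gives the same grasp; the last joint's range is limited). The gripper opens to 94 mm and grips with 3 to 60 N. Pads are 16 mm wide; open, the fingers measure 119 mm over their backs; the gripper's body (75 mm by 177 mm) begins 78 mm behind the grasp point.
Start: joints at [-1.171, 0.3, 1.521, -0, 1.321, -0.067], TCP at [247.509, -491.15, 205.446] pointing down, gripper open.
Joint ranges: [-3.03, 3.03], [-0.79, 2.21], [0.23, 2.52], [-1.04, 4.18], [0, 3.07], [-2.55, 2.55]. Speed limits (rad/s): [2.22, 2.22, 2.57, 3.14, 3.14, 3.14].

### API

Orientations are given as [roll, pitch, yaw] about the fixed x, y, z axes, in that order (R = Rz(yaw) Ry(pitch) Rx(roll)).
In Python, from cell import telemetry, eyes, manip gives the robot as it stands.
- The arm moves only by the tool play_rows, never from a script. Its arguments are lists of equal length, an entry for each row: "translation": the shift along the world's x, y, z in m, a list of three; "yaw": the turn about the world's z in rad. A call has 1 to 12 rows; each row is the pose to reach, as a shift and turn from the pose commanded when the call began; what a row does not reach only later rows make up. A row lasts 1/8 s, in which the tool goes at most 62.5 mm and 10.7 degrees, less where a joint would pass 70% of its speed; a pose out of reach is approached as far as the arm can. A call with a gripper value outside its range is refused whole. "hand" is the opening, from 0 (shut) to 1 (fully open), set as the call begins (left out, the last holds). The fingers move at their own pace and stop on an object; "force" is the grip in N (left out, the last holds). Time passes only in rows, so rows that repeat a pose let the fingers close. It gives the time, the measured TCP pose, the force, the opening and the grip force at its end, in the units of the state.
- telemetry.read_state(): the state, without advancing time (a new reading comes with each control period).
- eyes.camera(name): name is "side" or "top" or "wrist"; returns a dict with "pixels" (480x640x3 uint8, red, green, blue), "fx", "fy", "cx", "cy" (pixels), "cam_to_world" (4x4, takes a point from camera to world coordinates); the wrist camera has in their place "T_tool_cam" (4x4, takes a point from camera to tool coordinates, whose origin is the TCP and whose axes are the flange's). Camera axes: x right, y up, looking along -z (the intrinsics and any distortion apply to the point x, -y, -z); pixel columns grow to the right and rows downward; lengths in mm; the calibration is good to about 2 mm. The wrist camera is an equidistant fisheye: a pixel r from the principal point sees the ray r / f radians off the axis. A picture is of the moment at which its call begins: read the wrist's pose just before it. There is no depth.
- manip.sign_off(): hands the job in; it is judged then, once.
The state is a dict: "clock": time; "joints": joint angles; "qd": joint speeds; "effort": joint torques, N m; "eef_pos": TCP position; "eef_rot": TCP orientation; "wrist_force": force on the tool from outside, world axes, zero at the start; "moment": the same for the moment, N m; "finger_gap": finger opening in mm; "finger_force": force on a finger pad.
Only numpy, scipy, OpenCV 4.12 (cv2) and the standard library are available. Lean on these libraries where they do the work, as an engineer would, in place of code of your own. Each camera call takes 0.05 s, during which the arm holds its last target. There are 200 camera calls.

### The job

A squat food tin and a white roll have been left out on the worktop, and the twin of each already stands in one of the two small two-bay wooden racks. Without lifting or tipping them, slide each stray over the worktop into the empty bay beside its own twin, until it stands against the back rail of the rack. Leave the twins and the other things on the worktop where they are.

Things in the scene. Friction and masses are not known exactly. Their poses are not given: they have to be found in the camera images.
- tin_loose: The stray tin: closed squat upright cylinder, 75 mm diameter, 58 mm high, 0.18 to 0.36 kg, with a paper label; starts out in the open on the worktop between the racks. Origin at the centre of its underside, z up. Too wide for many grippers: push it, for instance cradled between two slightly opened fingertips held low near the worktop.
- roll_loose: The stray roll: plain white upright cylinder, 68 mm diameter, 60 mm high, with a dimple on top, 0.14 to 0.28 kg; starts out in the open on the worktop between the racks, 0.10 to 0.16 m from the stray tin, one of them nearer the robot. Origin at the centre of its underside, z up.
- tin_home: The tin already in a rack (twin of the stray tin, same size), loose, standing in the bay farther from the robot of one of the racks. Origin at the centre of its underside.
- roll_home: The roll already in a rack (twin of the stray roll, same size), loose, standing in the bay farther from the robot of the other rack. Origin at the centre of its underside.
- rack_left: Rack on the left, open to the right (about -y). Fixed, wood, 30 mm high, no floor: back rail and three 8 mm fins 42 mm long make two bays 84 mm wide, 92 mm apart. Origin: on the worktop, at the back rail's front face, middle of the EMPTY bay (nearer the robot); x points into the bay, z up. A thing against the rail has its axis at x = minus its radius. Occupied bay: y = -92 mm.
- rack_right: Rack on the right, open to the left (about +y). Fixed, wood, 30 mm high, no floor: back rail and three 8 mm fins 42 mm long make two bays 84 mm wide, 92 mm apart. Origin: on the worktop, at the back rail's front face, middle of the EMPTY bay (nearer the robot); x points into the bay, z up. A thing against the rail has its axis at x = minus its radius. Occupied bay: y = +92 mm.
- capsule_a: Bystander: loose coffee capsule, 37 mm wide, 28 mm high, beyond the strays, towards the right rack. Origin at the centre of its underside.
- capsule_b: Bystander: loose coffee capsule, 37 mm wide, 28 mm high, beyond the strays, towards the left rack. Origin at the centre of its underside.
- packet: Bystander: flat paper sachet, 52 x 89 x 10 mm, lying behind the strays. Origin at the centre of its underside.
- slim_tin: Bystander: taller, slimmer tin, 58 mm diameter, 72 mm high, standing at the back, left. Not a twin of anything. Origin at the centre of its underside.
There are look-alikes about, which are no part of the job. Leave any yellow look-alike of the roll_loose alone.

How it is judged:
By the outcome, as a careful person would: the job done as asked, in the order asked, and still so for the second after the job is handed in, with the robot touching nothing.
It also fails if it takes over 54 s, if anything falls off the work surface, if the arm or the gripper's body presses on something with over 40 N, if the wrist force passes 120 N, or if a joint passes its speed limit or range.

## Working session

There is one attempt and no reset: what is moved stays moved. The work goes in short steps, Python scripts to look and compute and a tool call to move; the robot and the scene stay as the last step left them, time stands still between calls to the robot, and variables do not carry over. Pictures are saved under pics/ and viewed, at most 10 in all, crops included, and the job is handed in when it is done.

Besides the shell and the picture viewer there is one more tool, called after "Request:" as a command line: name --pt "numbers of a row" for each row, then --argument value for the rest. play_rows: Moves the arm, as the interface text tells. Its arguments: {"type":"object","properties":{"translation":{"type":"array","items":{"type":"array","items":{"type":"number"}}},"yaw":{"type":"array","items":{"type":"number"}},"hand":{"type":"number"},"force":{"type":"number"}},"required":["translation","yaw"]}

```bash
mkdir -p pics; ls; cat > h.py <<'E'
import numpy as np, cv2
from cell import telemetry, eyes, manip
def snap(name,fn):
    c=eyes.camera(name); cv2.imwrite('pics/'+fn,c['pixels'][:,:,::-1]); return c
def pt(c,u,v,z):
    T=np.array(c['cam_to_world']); d=T[:3,:3]@np.array([(u-c['cx'])/c['fx'],-(v-c['cy'])/c['fy'],-1.]); o=T[:3,3]
    return o+d*(z-o[2])/d[2]
def px(c,p):
    T=np.array(c['cam_to_world']); q=T[:3,:3].T@(np.array(p)-T[:3,3]); return c['cx']+c['fx']*q[0]/-q[2], c['cy']+c['fy']*-q[1]/-q[2]
E
python3 - <<'E'
from h import *
for n in('top','side'):
    c=snap(n,n+'1.png'); print(n,{k:c[k] for k in c if k!='pixels'})
print(telemetry.read_state())
E
```

```text
pics
top {'fx': 518.0947027129512, 'fy': 518.0947027129512, 'cx': 322.4596884910576, 'cy': 240.6972116551879, 'cam_to_world': array([[-1.11537132e-02,  9.91537239e-01, -1.29342558e-01,
         4.48609765e+02],
       [-9.99849444e-01, -1.27784983e-02, -1.17387735e-02,
        -1.58524957e+02],
       [-1.32922347e-02,  1.29192154e-01,  9.91530486e-01,
         1.03983093e+03],
       [ 0.00000000e+00,  0.00000000e+00,  0.00000000e+00,
         1.00000000e+00]])}
side {'fx': 610.264532529469, 'fy': 610.264532529469, 'cx': 317.11092063096226, 'cy': 242.7455287671817, 'cam_to_world': array([[-8.52583015e-01,  3.60125249e-01, -3.78697779e-01,
         3.50182154e+01],
       [-5.22327997e-01, -5.64207292e-01,  6.39408786e-01,
         7.29204297e+02],
       [ 1.66031997e-02,  7.42953523e-01,  6.69137053e-01,
         9.71854396e+02],
       [ 0.00000000e+00,  0.00000000e+00,  0.00000000e+00,
         1.00000000e+00]])}
{'clock': 0.1, 'joints': array([-1.17060518e+00,  3.00456771e-01,  1.52151747e+00,  8.63056123e-06,
        1.32067809e+00, -6.66061423e-02]), 'qd': array([-2.05642926e-05,  8.44249735e-04, -2.37875126e-03,  1.92395228e-03,
       -9.27051435e-04,  1.17711525e-03]), 'effort': array([ 1.06558808e-03, -5.32644188e+01, -3.53282046e+01,  7.09141418e-02,
        2.34588864e-02, -7.55805445e-05]), 'eef_pos': array([ 247.42222906, -490.94720734,  204.92109204]), 'eef_rot': array([-3.14053588e+00, -7.88702822e-05,  4.66795108e-01]), 'wrist_force': array([-0.50390493, -1.05323031, -0.10443364]), 'moment': array([-0.00106471, -0.0387517 ,  0.01764594]), 'finger_force': 0.0, 'finger_gap': 94.07929354958786}
```

View pics/top1.png

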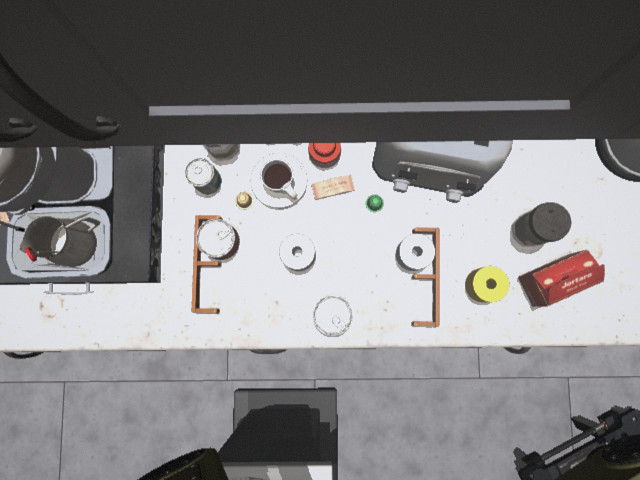

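View pics/side1.png

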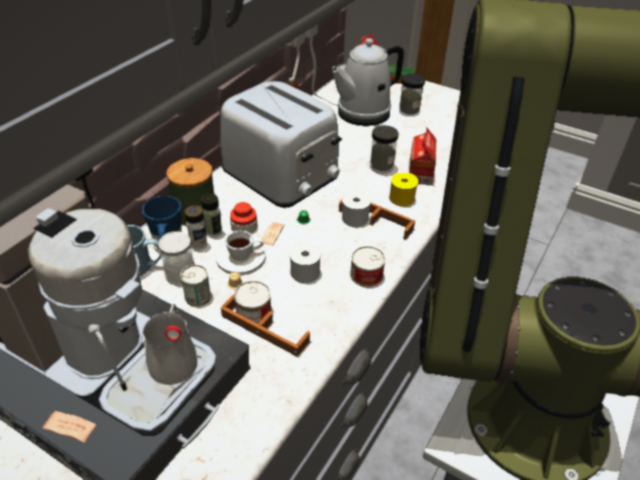

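The top picture shows:
- Left rack: rail at x≈196, with its twin tin at (217,240) and the empty bay near (207,291).
- Right rack: rail at x≈437, with its twin roll at (417,252) and the empty bay near (424,301).
- Tins: (333,316) is out in the open between the racks and squat with a red label, so it is tin_loose. (217,240) is in the rack, so it is tin_home. (203,175) is slim_tin.
- Rolls: (297,253) is white and in the open, so it is roll_loose. (417,252) is in the rack, so it is roll_home. (490,285) is the yellow look-alike and stays where it is.

I'll confirm this in an enlarged crop.

```bash
python3 - <<'E'
import cv2
i=cv2.imread('pics/top1.png')[200:350,180:450]
i=cv2.resize(i[:, :],None,fx=2.96,fy=2.96,interpolation=cv2.INTER_CUBIC);print(i.shape);cv2.imwrite('pics/crop1.png',i)
E
```

```text
(444, 799, 3)
```

View pics/crop1.png

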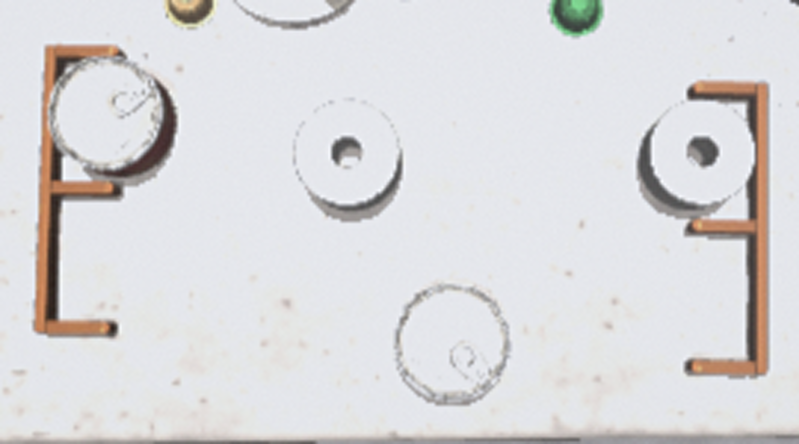

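The crop confirms the identities:
- Loose tin centred at crop (452,344).
- Loose roll centred at (348,152).
- Empty left bay between the fins at y=188 and 328.
- Empty right bay between the fins at y=226 and 366.

```bash
cat >> h.py <<'E'
def cp(c,a,b,z,x0=180,y0=200,s=2.96): return pt(c,x0+(a+.5)/s-.5,y0+(b+.5)/s-.5,z)
E
python3 - <<'E'
from h import *
c=eyes.camera('top')
P={'tin':(452,344,58),'roll':(348,152,60),'tinhome':(106,112,58),'rollhome':(702,152,60),
'L far tip':(121,50,30),'L mid tip':(119,188,30),'L near tip':(114,328,30),'L rail far in':(57,51,30),'L rail mid in':(53,188,30),'L rail near in':(47,328,30),
'R far tip':(689,90,30),'R mid tip':(689,226,30),'R near tip':(689,366,30),'R rail far in':(756,89,30),'R rail mid in':(756,226,30),'R rail near in':(756,366,30)}
for k,v in P.items(): print(k,cp(c,*v).round(1))
print('slab edge',cp(c,300,440,0))
for k in ((333,316,0),):print(pt(c,*k))
s=eyes.camera('side')
for k in('tin','roll','tinhome','rollhome'): print(k,np.round(px(s,cp(c,*P[k])),1))
w=eyes.camera('wrist'); print({k:w[k] for k in w if k!='pixels'})
E
```

```text
tin [ 434.3 -163.9   58. ]
roll [557.2 -98.7  60. ]
tinhome [585.5  58.2  58. ]
rollhome [ 554.4 -325.8   60. ]
L far tip [631.2  55.   30. ]
L mid tip [538.5  55.   30. ]
L near tip [446.6  56.9  30. ]
L rail far in [631.1  98.   30. ]
L rail mid in [539.   98.8  30. ]
L rail near in [447.1 100.9  30. ]
R far tip [ 599.1 -323.7   30. ]
R mid tip [ 508.8 -320.7   30. ]
R near tip [ 418.  -317.7   30. ]
R rail far in [ 599.2 -368.2   30. ]
R rail mid in [ 508.3 -364.6   30. ]
R rail near in [ 417.6 -361.    30. ]
slab edge [371.20203176 -62.06993216   0.        ]
[ 433.17563452 -165.46544343    0.        ]
tin [367.9 257.1]
roll [304.4 252.9]
tinhome [251.6 292.7]
rollhome [355.5 199.6]
{'fx': 371.64829954431775, 'fy': 371.64829954431775, 'cx': 321.18082584909456, 'cy': 234.5903282604682, 'T_tool_cam': array([[ 6.76147685e-04,  9.58118252e-01,  2.86372062e-01,
         8.47254004e+01],
       [ 9.99999227e-01, -9.46782467e-04,  8.06581471e-04,
         3.98319278e-01],
       [ 1.04393248e-03,  2.86371296e-01, -9.58118151e-01,
        -1.79299072e+02],
       [ 0.00000000e+00,  0.00000000e+00,  0.00000000e+00,
         1.00000000e+00]])}
```

Request:
play_rows --pt "0.023 0.034 -0.013" --pt "0.047 0.069 -0.026" --pt "0.07 0.103 -0.04" --pt "0.093 0.138 -0.053" --pt "0.117 0.172 -0.066" --pt "0.14 0.207 -0.08" --pt "0.163 0.241 -0.09" --pt "0.1865 0.276 -0.105" --pt "0.1865 0.276 -0.105" --pt "0.1865 0.276 -0.105" --yaw '[0.138,0.276,0.414,0.552,0.69,0.828,0.966,1.104,1.104,1.104]' --hand 0.45

```text
clock: 1.5
eef_pos: [433.9, -215.5, 100.7]
eef_rot: [3.142, 0.0, 1.57]
wrist_force: [-0.3, 0.0, 0.4]
finger_gap: 42.2
finger_force: 0.0
```

Request:
play_rows --pt "0 0 -0.03" --pt "0 0 -0.06" --pt "0 0 -0.085" --pt "0 0 -0.085" --pt "0 0.005 -0.085" --pt "0 0.01 -0.085" --pt "0 0.014 -0.085" --pt "0.002 0.02 -0.085" --pt "0.004 0.026 -0.085" --pt "0.006 0.032 -0.085" --pt "0.006 0.032 -0.085" --pt "0.006 0.032 -0.085" --yaw '[0,0,0,0,0,0,0,0,0,0,0,0]'

```text
clock: 3.0
eef_pos: [439.8, -182.9, 15.2]
eef_rot: [-3.141, -0.0, 1.571]
wrist_force: [-0.4, 0.7, 0.6]
finger_gap: 42.3
finger_force: 0.0
```

```bash
python3 - <<'E'
from h import *
snap('wrist','w1.png'); t=snap('top','t2.png')
i=t['pixels'][180:360,180:450,::-1]
cv2.imwrite('pics/both.png',np.vstack([cv2.resize(i,(480,320)),cv2.resize(cv2.imread('pics/w1.png'),(480,280))]))
print(telemetry.read_state()['eef_pos'])
E
```

```text
[ 439.85407794 -183.08380679   15.26947348]
```

View pics/both.png

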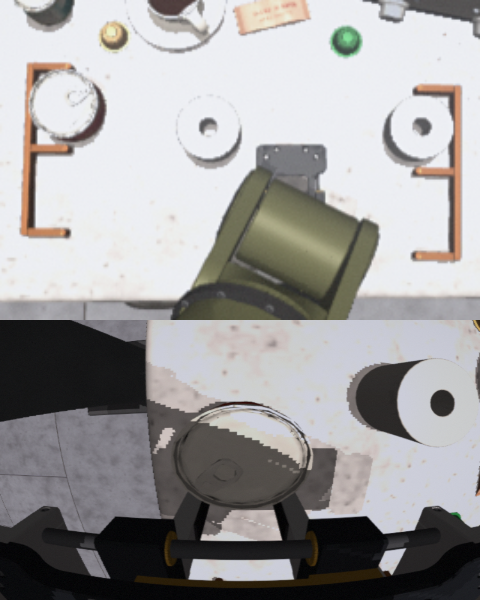

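The wrist view (lower half) shows the tin seated between the two fingertips, with the white roll well clear to its right.

Request:
play_rows --pt "0.003 0.008 0" --pt "0.007 0.02 0" --pt "0.011 0.032 0" --pt "0.016 0.045 0" --pt "0.021 0.057 0" --pt "0.026 0.07 0" --pt "0.031 0.082 0" --pt "0.036 0.095 0" --pt "0.041 0.107 0" --pt "0.046 0.12 0" --pt "0.05 0.131 0" --pt "0.0525 0.138 0" --yaw '[0,0,0,0,0,0,0,0,0,0,0,0]'

```text
clock: 4.6
eef_pos: [492.7, -44.5, 15.4]
eef_rot: [3.142, 0.0, 1.571]
wrist_force: [-0.1, -1.2, -0.2]
finger_gap: 42.4
finger_force: 0.6
```

```bash
python3 - <<'E'
from h import *
print(telemetry.read_state()['eef_pos'])
snap('wrist','w2.png'); t=snap('top','t3.png')
i=t['pixels'][200:350,180:315,::-1]
cv2.imwrite('pics/both3.png',np.hstack([cv2.resize(i,(400,444),interpolation=cv2.INTER_CUBIC),cv2.resize(cv2.imread('pics/w2.png')[:,120:552],(400,444))]))
E
```

```text
[492.74196991 -44.45088574  15.44405059]
```

View pics/both3.png

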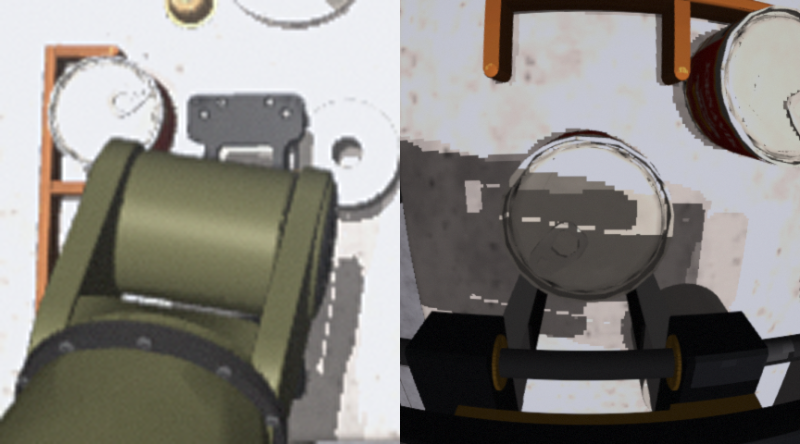

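Wrist view: fin tips at x=490 and 683 (midpoint 586.5) and the tin's axis at 587, so it is lined up with the bay. I'll push it in.

Request:
play_rows --pt "0 0.008 0" --pt "0 0.018 0" --pt "0 0.028 0" --pt "0.0 0.038 0" --pt "0 0.046 0" --pt "0.0 0.052 0" --pt "0 0.057 0" --pt "0 0.061 0" --pt "0 0.064 0" --pt "0 0.066 0" --pt "0 0.067 0" --pt "0 0.067 0" --yaw '[0,0,0,0,0,0,0,0,0,0,0,0]'

```text
clock: 6.2
eef_pos: [492.5, 21.9, 15.5]
eef_rot: [3.142, -0.0, 1.571]
wrist_force: [0.0, -0.4, -0.1]
finger_gap: 42.2
finger_force: 0.2
```

Request:
play_rows --pt "0 0.001 0" --pt "0 0.002 0" --pt "0 0.003 0" --pt "0 0.003 0" --yaw '[0,0,0,0]'

```text
clock: 6.7
eef_pos: [492.5, 24.8, 15.5]
eef_rot: [3.142, 0.0, 1.571]
wrist_force: [-0.4, -2.5, -0.4]
finger_gap: 42.4
finger_force: 1.3
```

Request:
play_rows --pt "0 0.001 0" --pt "0 0.002 0" --pt "0 0.002 0" --yaw '[0,0,0]'

```text
clock: 7.08
eef_pos: [492.6, 25.3, 15.7]
eef_rot: [3.142, 0.002, 1.571]
wrist_force: [-1.0, -16.9, 2.8]
finger_gap: 42.3
finger_force: 7.7
```

The arm stalled at 25.3 mm with 17 N, so the tin is against the rail. Next I'll back off, rise, and move behind the roll.

Request:
play_rows --pt "0 -0.006 0" --pt "0 -0.02 0" --pt "0 -0.04 0" --pt "0 -0.045 0.04" --pt "0 -0.045 0.085" --pt "0.025 -0.06 0.085" --pt "0.052 -0.07 0.085" --pt "0.0775 -0.078 0.085" --pt "0.0775 -0.078 0.085" --pt "0.0775 -0.078 0.085" --yaw '[0,0,0,0,0,-0.09,-0.18,-0.262,-0.262,-0.262]'

```text
clock: 8.32
eef_pos: [569.3, -51.2, 100.1]
eef_rot: [-3.141, -0.0, 1.31]
wrist_force: [0.4, 0.3, -0.5]
finger_gap: 42.1
finger_force: 0.0
```

```bash
python3 - <<'E'
from h import *
print(telemetry.read_state()['eef_pos'])
snap('wrist','w4.png'); t=snap('side','s4.png')
i=t['pixels'][180:370,180:450,::-1]
cv2.imwrite('pics/both4.png',np.hstack([cv2.resize(i,(400,281),interpolation=cv2.INTER_CUBIC),cv2.resize(cv2.imread('pics/w4.png'),(400,281))]))
E
```

```text
[569.26247618 -51.20235964 100.11446302]
```

View pics/both4.png

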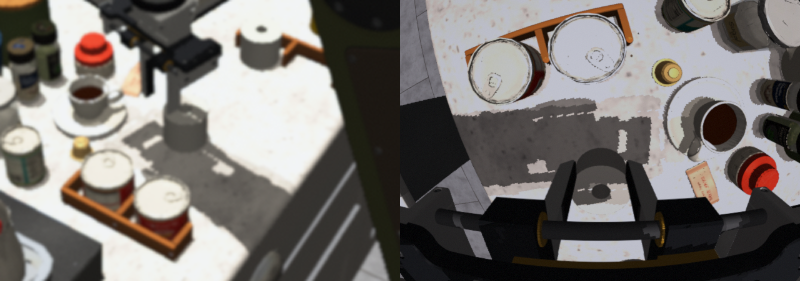

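```bash
cat >> h.py <<'E'
from scipy.spatial.transform import Rotation as Ro
def wpt(w,u,v,z,pos,rot):
    a=np.array([u-w['cx'],v-w['cy']]); r=np.hypot(*a); t=r/w['fx']; d=np.array([a[0]/r*np.sin(t),-a[1]/r*np.sin(t),-np.cos(t)])
    T=np.array(w['T_tool_cam']); R=Ro.from_euler('xyz',rot).as_matrix()
    o=R@T[:3,3]+pos; d=R@T[:3,:3]@d; return o+d*(z-o[2])/d[2]
E
python3 - <<'E'
from h import *
s=telemetry.read_state(); w=eyes.camera('wrist')
f=lambda a,b,z:wpt(w,(a-400)*1.6,b*480/281,z,s['eef_pos'],s['eef_rot']).round(1)
print('roll hole',f(601,190,60)); print('roll far edge',f(601,148,60)); print('left twin',f(588,49,58),'tin',f(507,70,58)); print('fin near tip?',f(631,44,30))
E
```

```text
roll hole [558.8 -94.9  60. ]
roll far edge [572.1 -44.8  60. ]
left twin [586.9  58.3  58. ] tin [504.   62.1  58. ]
fin near tip? [631.9  56.3  30. ]
```

The roll's hole measures (559,-95), which agrees with the top view (557,-99) within my reading error. I'll descend and start pushing.

Request:
play_rows --pt "0 0 -0.03" --pt "0 0 -0.06" --pt "0 0 -0.085" --pt "0 0 -0.085" --pt "-0.0015 -0.006 -0.085" --pt "-0.003 -0.011 -0.085" --pt "-0.006 -0.016 -0.085" --pt "-0.012 -0.0265 -0.085" --pt "-0.018 -0.037 -0.085" --pt "-0.024 -0.0475 -0.085" --pt "-0.03 -0.058 -0.085" --pt "-0.033 -0.063 -0.085" --yaw '[0,0,0,0,0,0,0,0,0,0,0,0]'

```text
clock: 9.98
eef_pos: [536.6, -114.9, 15.4]
eef_rot: [-3.141, 0.0, 1.308]
wrist_force: [1.2, 1.5, 0.9]
finger_gap: 42.3
finger_force: 1.2
```

Request:
play_rows --pt "-0.004 -0.006 0" --pt "-0.01 -0.0155 0" --pt "-0.0165 -0.0255 0" --pt "-0.023 -0.0355 0" --pt "-0.0295 -0.0455 0" --pt "-0.036 -0.0555 0" --pt "-0.0425 -0.0655 0" --pt "-0.049 -0.0755 0" --pt "-0.055 -0.085 0" --pt "-0.061 -0.0945 0" --pt "-0.066 -0.1025 0" --pt "-0.0685 -0.1065 0" --yaw '[0.01,0.03,0.05,0.07,0.09,0.11,0.13,0.155,0.175,0.195,0.212,0.222]'

```text
clock: 11.48
eef_pos: [468.2, -221.0, 15.4]
eef_rot: [-3.141, -0.0, 1.531]
wrist_force: [0.2, 1.4, 1.5]
finger_gap: 42.4
finger_force: 1.1
```

```bash
python3 - <<'E'
from h import *
s=telemetry.read_state(); print(s['eef_pos'],s['eef_rot'])
t=snap('top','t5.png');snap('side','s5.png')
i=t['pixels'][200:350,180:450,::-1]
cv2.imwrite('pics/c5.png',cv2.resize(i,None,fx=2.96,fy=2.96,interpolation=cv2.INTER_CUBIC))
E
```

```text
[ 468.21553527 -221.0031361    15.39930037] [-3.14142524e+00 -7.12812248e-05  1.53117293e+00]
```

View pics/c5.png

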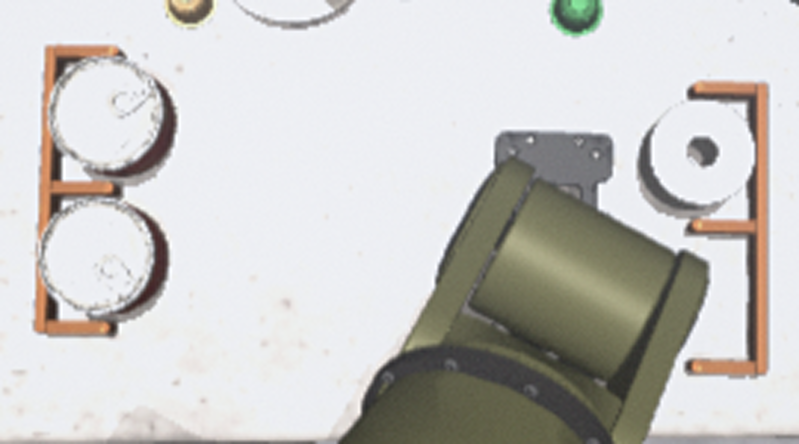

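The tin stands in its bay at crop (98,257), against the rail just like its twin. I'll push the roll in now.

Request:
play_rows --pt "-0.0003 -0.008 0" --pt "-0.0007 -0.018 0" --pt "-0.0011 -0.028 0" --pt "-0.0015 -0.038 0" --pt "-0.0019 -0.047 0" --pt "-0.0022 -0.055 0" --pt "-0.0025 -0.061 0" --pt "-0.0026 -0.066 0" --pt "-0.0027 -0.069 0" --pt "-0.0028 -0.071 0" --pt "-0.0028 -0.072 0" --pt "-0.0028 -0.073 0" --yaw '[0,0,0,0,0,0,0,0,0,0,0,0]'

```text
clock: 13.08
eef_pos: [465.7, -293.6, 15.4]
eef_rot: [-3.142, -0.0, 1.531]
wrist_force: [0.2, 0.6, -0.6]
finger_gap: 42.4
finger_force: 0.6
```

Request:
play_rows --pt "0 -0.001 0" --pt "0 -0.002 0" --pt "0 -0.003 0" --pt "0 -0.003 0" --yaw '[0,0,0,0]'

```text
clock: 13.58
eef_pos: [465.7, -295.5, 15.3]
eef_rot: [-3.141, -0.002, 1.531]
wrist_force: [1.2, 9.7, 3.4]
finger_gap: 42.3
finger_force: 4.5
```

Request:
play_rows --pt "0 -0.001 0" --pt "0 -0.001 0" --pt "0 0.006 0" --pt "0.001 0.02 0" --pt "0.002 0.045 0" --pt "0.002 0.05 0.05" --pt "0.002 0.06 0.1" --pt "0 0.09 0.13" --pt "-0.04 0.12 0.16" --pt "-0.06 0.12 0.18" --pt "-0.06 0.12 0.18" --pt "-0.06 0.12 0.18" --yaw '[0,0,0,0,0,0,0,0,0,0,0,0]'

```text
clock: 15.08
eef_pos: [406.0, -176.6, 194.7]
eef_rot: [-3.141, -0.0, 1.531]
wrist_force: [0.1, -0.9, 0.7]
finger_gap: 42.3
finger_force: 0.0
```

```bash
python3 - <<'E'
from h import *
t=snap('top','t6.png');s=snap('side','s6.png')
i=t['pixels'][150:350,180:450,::-1];j=s['pixels'][150:370,180:450,::-1]
cv2.imwrite('pics/c6.png',np.hstack([cv2.resize(i,(400,296),interpolation=cv2.INTER_CUBIC),cv2.resize(j,(400,296),interpolation=cv2.INTER_CUBIC)]))
k=t['pixels'][200:350,390:450,::-1]; cv2.imwrite('pics/c7.png',cv2.resize(k,None,fx=4,fy=4,interpolation=cv2.INTER_CUBIC))
E
```

```text
(no output)
```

View pics/c6.png

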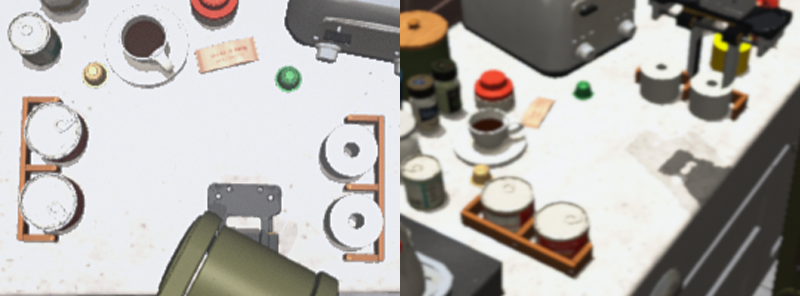

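View pics/c7.png

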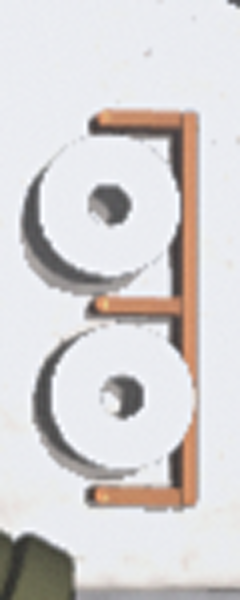

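Both strays stand upright in their bays. The new roll at crop (122,398) sits midway between the fins and against the rail. The twins and bystanders haven't moved, and the arm is clear, so I'm handing in.

```bash
python3 -c "
from cell import manip; print(manip.sign_off())"
```

```text
the job is handed in; nothing more can be done
None
```

The loose tin and roll now stand against the back rails beside their twins, nothing else was moved, and the job was handed in at about 15 s on the robot's clock.

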